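# Close the chamber cover and send the locked-out imager drawer home

### The job

Pull the blue cover plate straight out from under the low white shelf by its yellow end tab, leave it lying flat on the open bench clear of the shelf and let go; then pick it up by its black centre handle and lower it, kept level and not dropped, right down over the two guide pins of the imager's extended drawer, either way round, and let go of it. Then press down the red release lever at the drawer front to unlock the slide and push the drawer fully home without slamming it. Leave the jars, the rinse bottle and the computer mouse where they stand.

Things in the scene. Friction and masses are not known exactly. Their poses are not given: they have to be found in the camera images.
- cover: Blue loose plate, 130 (x) x 84 (y) x 10 mm, 0.28-0.44 kg, balanced about its centre. Origin: centre of underside, z up. 12.5 mm through holes at x = +-52 mm, y = 0. At its -x end a tab 30 mm wide runs on to x = -95 mm. Black handle on the middle. Starts flat on the bench under the shelf, x axis about along the shelf's, only the tab end sticking out, some 17 mm to each side wall.
- cover_handle: The black bridge handle fixed on the cover; its frame coincides with the cover's (origin at the centre of the cover's underside). Bar 60 mm long along the cover's x, 16 mm wide along y, from 27 to 45 mm above the cover's underside, on two legs at x = +-23 mm; pinch it across the 16 mm width.
- cover_grip (a point): Grip point: centre of the handle bar, 36 mm above the cover's underside, axes as the cover's.
- cover_tab (a point): Grip point on the yellow flange at the tab's tip, 89 mm from the cover's centre along its -x, 28 mm above its underside. The flange is 30 mm wide (cover y), 12 mm thick (cover x), its top 40 mm above the underside; pinch it across the 30 mm width.
- shelf: Low fixed white shelf, open at front and back: roof 100 (x) x 134 mm (y), underside 62, top 72 mm above the bench; side walls 8 mm thick at y = +-63 mm. Origin on the bench under its centre. The cover is pulled out along its -x (towards the robot) and is clear of the roof once its centre is 115 mm from this origin.
- shelf_mouth (a point): Point on the bench under the middle of the roof's front edge, 50 mm from the shelf's origin along its -x.
- imager: Fixed imaging unit: cream housing 200 (x) x 240 mm (y), 105 mm high, open towards its -x, where the drawer slides out; opening 208 mm wide, 14 to 93 mm high. On the roof a round turret, radius 45 mm, up to 170 mm above the bench, centred at x = +45 mm. Grey apron 12 mm high at x = -270 to -100 mm. Origin on the bench under the housing's centre.
- nest (a point): On the drawer, moves with it: point on its flat deck (35 mm above the bench) midway between two guide pins at y = +-52 mm: 10 mm diameter, 30 mm tall, tips tapered over 10 mm. Axes as the imager's. The seated cover lies flat with its origin here, its x axis along this y axis or against it (both fit, drawer out or home). Drawer out: 85 mm in front of the housing.
- push_bar (a point): Middle of the front face of the black push bar on the drawer front: 80 mm wide (imager y), 20 mm high, 57 mm above the bench, face 22 mm in front of the cream front panel. Axes as the imager's: push along +x. Front panel: 240 mm wide, 16 to 72 mm above the bench, front face 85 mm in front of the nest point.
- lever_pad (a point): On the red release lever's paddle: point on its upper face, 40 mm above the bench when up. Paddle 40 mm wide (imager y), from 6 to 50 mm in front of the front panel; this point is 32 mm in front of the panel, 60 mm to the -y side of the nest. Hinged at the front panel, 22 mm above the bench; moves with the drawer.
- lever (a joint): Release lever angle in rad: 0 up (springs back), at most 0.36. At lever_pad about 2 N starts it, 5 N holds it at 0.3. Past about 0.2 rad (the pad some 7 mm lower) it unlocks the slide. Keep it pressed while the drawer goes its first 30 mm inwards; after that it may be let go.
- drawer (a joint): Drawer travel in m: 0 fully home, 0.16 fully out. At the start it is out and locked: without the lever it goes in only some 5 mm. Moving it takes about 2 N; it stays where it is left.
- jar_a: Bystander: red specimen jar with white cap, 42 mm diameter, 75 mm tall, origin at its underside.
- jar_b: Bystander: the same kind of jar.
- rinse_bottle: Bystander: white bottle with orange cap, 60 mm diameter, 130 mm tall, origin at its underside.
- mouse: Bystander: pale computer mouse, 105 x 60 mm, 32 mm high, origin at its underside.
There are look-alikes about, which are no part of the job. Of the things that look like the shelf, the smaller one is meant.

How it is judged (in metres and radians):
On the way, in this order (a step that is already met when the one before it is completed fails the run):
1. the cover lies flat on the open bench, clear of the shelf (centre over 110 mm from the shelf's origin), let go (horizontal distance between cover and shelf above 0.11 m and height (world z) of cover below 0.005 m and angle between cover's own z axis and vertical below 0.03 rad and contact force between the fingers and cover below 0.2 N and linear speed of cover below 0.02 m/s), for 0.2 s.
2. the cover is lifted, held by its centre handle (height (world z) of cover above 0.05 m and contact force between the fingers and cover_handle above 0.5 N), for 0.1 s.
3. the cover is down over both pins, flat on the deck, let go, while the drawer is still out (horizontal distance between cover and nest below 0.004 m and z of cover in the frame of nest between -0.003 and 0.003 m and angle between cover's own z axis and vertical below 0.03 rad and angle between the x axis of cover and the y axis of nest, either way round below 0.06 rad and contact force between the fingers and cover below 0.2 N and value of joint drawer above 0.14 m and linear speed of cover below 0.02 m/s), for 0.2 s.
4. the release lever is pressed down past 0.15 rad (value of joint lever above 0.15 rad), for 0.05 s.
At the end, for the whole second after the job is handed in: The drawer is home (within 6 mm), the lever is up again, the cover rests let go and still on the deck over both pins (within 4 mm sideways, 3 mm in height, 0.03 rad of level, 0.06 rad in direction, either way round), and the four bystanders stand within 30 mm of where they were (horizontal distance between cover and nest below 0.004 m and z of cover in the frame of nest between -0.003 and 0.003 m and angle between cover's own z axis and vertical below 0.03 rad and angle between the x axis of cover and the y axis of nest, either way round below 0.06 rad and contact force between the fingers and cover below 0.2 N and value of joint drawer below 0.006 m and value of joint lever below 0.06 rad and linear speed of cover below 0.02 m/s and distance of each of jar_a, jar_b, rinse_bottle, mouse from where it was at the start of the episode below 0.03 m); the robot touches nothing.
It fails at once if a jar, the bottle or the mouse is moved by more than 30 mm or tipped (distance of any of jar_a, jar_b, rinse_bottle, mouse from where it was at the start of the episode above 0.03 m or angle between any of jar_a, jar_b, rinse_bottle, mouse's own z axis and vertical above 0.3 rad).
It fails at once if the cover is tipped by more than 0.3 rad (angle between cover's own z axis and vertical above 0.3 rad).
It fails at once if the cover is dropped (falls free faster than 0.5 m/s) (linear speed of cover above 0.5 m/s and contact force between the fingers and cover below 0.1 N).
It fails at once if the drawer is slammed (driven in faster than 0.6 m/s) (velocity of joint drawer below -0.6 m/s).
It also fails if it takes over 72 s, if anything falls off the work surface, if the arm or the gripper's body presses on something with over 40 N, if the wrist force passes 120 N, or if a joint passes its speed limit or range.

### The arm

A 6-joint arm with a two-finger parallel gripper is mounted at the origin on the work surface. World frame = base frame: x ahead of the robot, y to its left, z up, the work surface at z = 0. Lengths are in mm, angles in rad, forces in N, time in s.
With the tool pointing down it reaches from about 300 to 875 mm from the base axis. Payload 4.2 kg.
Tool frame: the origin (TCP) lies at the very end of the fingers, on their centre line; the grasp point (between the pads) lies 19 mm behind it; z points along the fingers, y is the direction in which the jaws open and shut (so a half turn about z gives the same grasp; the last joint's range is limited). The gripper opens to 85 mm and grips with 20 to 120 N. Pads are 22 mm wide; open, the fingers measure 114 mm over their backs; the gripper's body (76 mm by 85 mm) begins 54 mm behind the grasp point. The pads swing forward as they close: fully open they stand 13 mm farther back than shut.
Start: joints at [-1.325, 0.32, 1.565, -0, 1.257, -0.02], TCP at [151.044, -554.822, 231.338] pointing down, gripper open.
Joint ranges: [-3.11, 3.11], [-0.84, 2.01], [0.21, 2.61], [-1.34, 4.49], [0.05, 2.63], [-2.56, 2.56]. Speed limits (rad/s): [2.57, 2.57, 3.14, 3.14, 3.14, 3.14].

### API

Orientations are given as a unit quaternion [x, y, z, w].
In Python, from cell import ctrl, grab_frame, hand_in gives the robot as it stands. The module is installed in compiled form; this text tells all that it offers.
- The arm moves only by the shell command python3 -m handwheel 'ROWS' [OPENING]. ROWS is JSON, a list of rows, each an object with "translation": the shift along the world's x, y, z in cm, a list of three; "turn": the turn about the world's z in rad. A call has 1 to 12 rows; each row is the pose to reach, as a shift and turn from the pose commanded when the call began; what a row does not reach only later rows make up. A row lasts 1/8 s, in which the tool goes at most 62.5 mm and 10.7 degrees, less where a joint would pass 70% of its speed; a pose out of reach is approached as far as the arm can. A call with a gripper value outside its range is refused whole. OPENING is the finger opening in cm, from 0 to 8.54, set as the call begins (- or left out, the last holds). The fingers move at their own pace and stop on an object; the grip force is fixed at half the most. Time passes only in rows, so rows that repeat a pose let the fingers close. It gives the time, the measured TCP pose, the force and the opening at its end, in the units of the state.
- ctrl.read_state(): the state, without advancing time (a new reading comes with each control period).
- grab_frame(name): name is "scene" or "top"; returns a dict with "color" (400x640x3 uint8, blue, green, red), "fx", "fy", "cx", "cy" (pixels), "extrinsics" (4x4, takes a point from world to camera coordinates). Camera axes: x right, y up, looking along -z (the intrinsics and any distortion apply to the point x, -y, -z); pixel columns grow to the right and rows downward; lengths in mm; the calibration is good to about 2 mm. A picture is of the moment at which its call begins. There is no depth.
- hand_in(): hands the job in, once; it reports no verdict.
The state is a dict: "time": time; "joints": joint angles; "joint_vel": joint speeds; "tau": joint torques, N m; "tcp_pos": TCP position; "tool_rot": TCP orientation; "contact_force": force on the tool from outside, world axes, zero at the start; "wrist_torque": the same for the moment, N m; "width": finger opening in mm.
Only numpy, scipy, OpenCV 4.12 (cv2) and the standard library are available. Lean on these libraries where they do the work, as an engineer would, in place of code of your own. Each camera call takes 0.05 s, during which the arm holds its last target.

## Working session

There is one attempt and no reset: what is moved stays moved. The work goes in short steps, Python scripts to look and compute and a shell command to move; the robot and the scene stay as the last step left them, time stands still between calls to the robot, and variables do not carry over. Pictures are saved under pics/ and viewed, and the job is handed in when it is done.

```bash
mkdir -p pics; cat > h.py <<'E'
import numpy as np, cv2
from cell import ctrl, grab_frame
def ray(f,u,v):
    K=np.array([[f['fx'],0,f['cx']],[0,f['fy'],f['cy']],[0,0,1.]])
    d=np.linalg.inv(K)@np.array([u,v,1.]); d=np.array([d[0],-d[1],-d[2]])
    E=np.array(f['extrinsics']);R=E[:3,:3];t=E[:3,3]
    return -R.T@t, R.T@d
def onz(f,u,v,z):
    o,d=ray(f,u,v); return o+d*(z-o[2])/d[2]
def proj(f,p):
    E=np.array(f['extrinsics']); c=E[:3,:3]@np.array(p,float)+E[:3,3]
    return f['cx']+f['fx']*c[0]/-c[2], f['cy']+f['fy']*-c[1]/-c[2]
E
python3 - <<'E'
from h import *
for n in('scene','top'):
    f=grab_frame(n); cv2.imwrite(f'pics/{n}0.png',f['color']); print(n,{k:v for k,v in f.items() if k!='color'})
    np.save(f'{n}0.npy',f,allow_pickle=True)
print(ctrl.read_state())
E
```

```text
scene {'fx': 388.2485295182158, 'fy': 388.2485295182158, 'cx': 325.2441875564506, 'cy': 194.36383053865083, 'extrinsics': array([[ 5.74151353e-01,  8.18678911e-01,  1.07268139e-02,
        -2.50013356e+02],
       [-6.39844121e-01,  4.40480665e-01,  6.29743030e-01,
         3.68927196e+02],
       [ 5.10832384e-01, -3.68431301e-01,  7.76729458e-01,
        -1.44093952e+03],
       [ 0.00000000e+00,  0.00000000e+00,  0.00000000e+00,
         1.00000000e+00]])}
top {'fx': 384.4784040446893, 'fy': 384.4784040446893, 'cx': 316.26362984555584, 'cy': 199.2475141581142, 'extrinsics': array([[-9.78562590e-03, -9.99883856e-01, -1.16839825e-02,
        -6.60802524e+01],
       [ 9.89874390e-01, -1.13410513e-02,  1.41492307e-01,
        -5.61365629e+02],
       [-1.41608382e-01, -1.01810842e-02,  9.89870401e-01,
        -9.56770935e+02],
       [ 0.00000000e+00,  0.00000000e+00,  0.00000000e+00,
         1.00000000e+00]])}
{'time': 0.1, 'joints': array([-1.32500992e+00,  3.20237606e-01,  1.56550612e+00,  6.88243926e-06,
        1.25743639e+00, -2.00083169e-02]), 'joint_vel': array([-0.00122665,  0.00069867, -0.00095275, -0.00133502,  0.00023915,
        0.00106017]), 'tau': array([ 1.61750595e-04, -4.16409981e+01, -2.34704608e+01, -7.98963072e-06,
        4.89010446e-03, -3.35666194e-06]), 'tcp_pos': array([ 150.93631963, -554.40775862,  230.58057883]), 'tool_rot': array([ 9.91181964e-01,  1.32505413e-01, -8.61615613e-05, -7.89049100e-04]), 'contact_force': array([-0.82099812, -0.26667223,  0.10867429]), 'wrist_torque': array([0.00788151, 0.02576883, 0.06230508]), 'width': 85.55044672840538}
```

View pics/scene0.png

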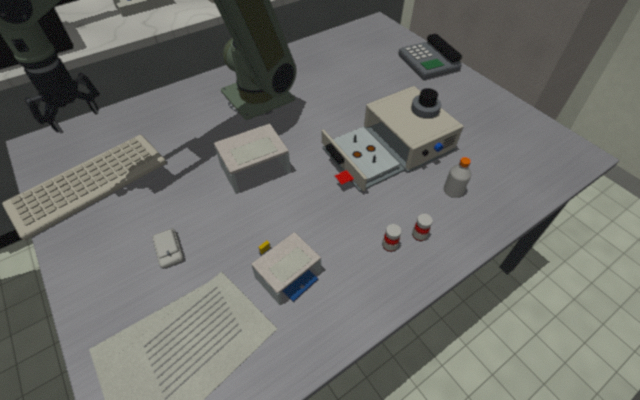

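View pics/top0.png

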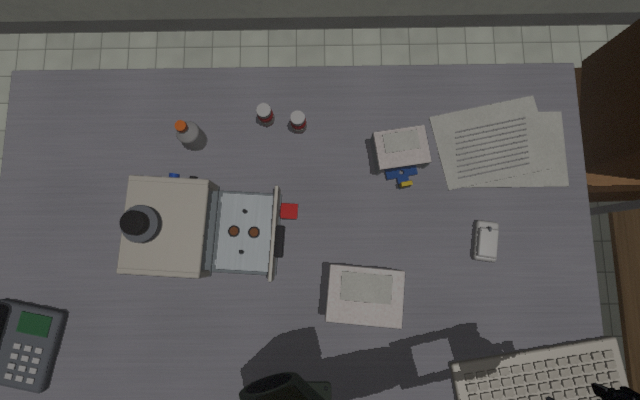

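```bash
python3 - <<'E'
from h import *
f=np.load('top0.npy',allow_pickle=True).item()['color']; g=np.load('scene0.npy',allow_pickle=True).item()['color']
a=cv2.resize(f[110:200,360:450],None,fx=4.4,fy=4.4,interpolation=cv2.INTER_CUBIC)
b=cv2.resize(g[220:310,240:330],None,fx=4.4,fy=4.4,interpolation=cv2.INTER_CUBIC)
cv2.imwrite('pics/c1.png',np.hstack([a,b]))
a=cv2.resize(f[160:290,190:310],None,fx=4.5,fy=4.5,interpolation=cv2.INTER_CUBIC)
cv2.imwrite('pics/c2.png',a)
E
```

```text
(no output)
```

View pics/c1.png

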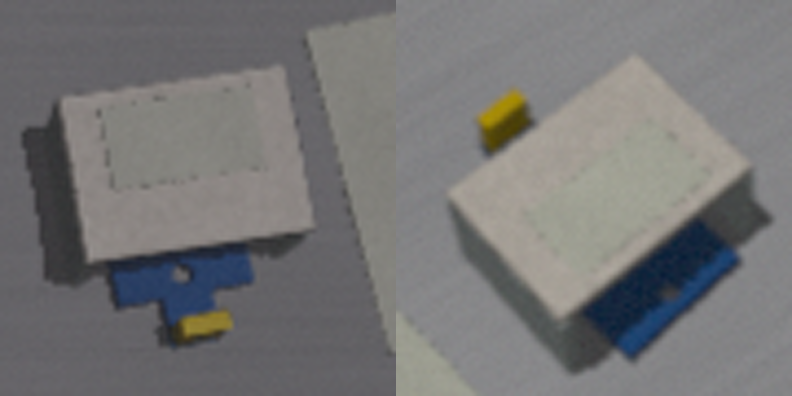

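View pics/c2.png

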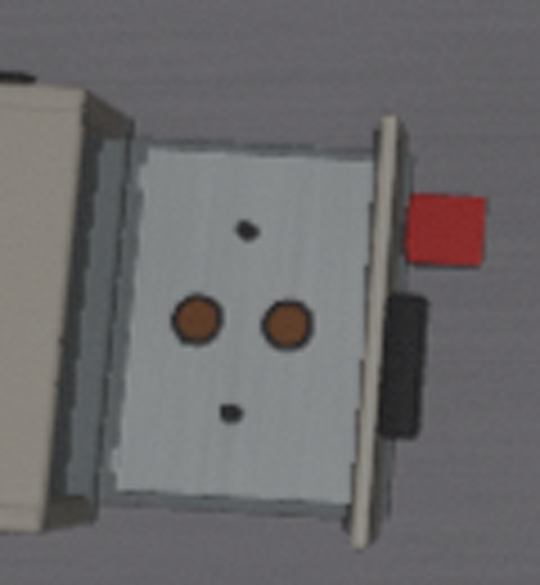

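```bash
cat > m.py <<'E'
from h import *
def cen(f,lo,hi,box,minA=3):
    x0,y0,x1,y1=box; hsv=cv2.cvtColor(f['color'][y0:y1,x0:x1],cv2.COLOR_BGR2HSV)
    m=cv2.inRange(hsv,np.array(lo),np.array(hi)); n,l,s,c=cv2.connectedComponentsWithStats(m)
    i=1+np.argmax(s[1:,4]); pts=np.argwhere(l==i)[:,::-1]+[x0,y0]
    return c[i]+[x0,y0], cv2.minAreaRect(pts.astype(np.float32)), s[i,4], pts
YEL=((18,120,60),(35,255,255)); BLU=((100,120,40),(130,255,255)); RED=((0,150,80),(8,255,255))
E
python3 - <<'E'
from m import *
t=np.load('top0.npy',allow_pickle=True).item(); s=np.load('scene0.npy',allow_pickle=True).item()
for f,b in((t,(360,110,450,200)),(s,(240,220,330,310))):
    c,r,a,p=cen(f,*YEL,b); print('yel',c,r,a,onz(f,*c,36))
    for q in cv2.boxPoints(r): print('   ',q,onz(f,*q,40).round(1))
c,r,a,p=cen(t,*BLU,(360,110,450,200)); print('blue',c,a)
c,r,a,p=cen(t,*RED,(270,190,310,230)); print('red',c,r,a,onz(t,*c,40)); [print('   ',onz(t,*q,40).round(1)) for q in cv2.boxPoints(r)]
# shelf roof corners crop coords/4.4
print('roof')
for q in((62,100),(283,66),(314,226),(90,263)): print(onz(t,360+q[0]/4.4,110+q[1]/4.4,72).round(1))
print('hole',onz(t,360+181/4.4,110+273/4.4,10).round(1))
print('tab notch corners'); 
for q in((118,307),(253,283)): print(onz(t,360+q[0]/4.4,110+q[1]/4.4,10).round(1))
g=lambda x,y,z:onz(t,190+x/4.5,160+y/4.5,z).round(1)
print('pins mid-height z50',g(247,231,50),g(231,413,50))
print('panel top z72',g(391,118,72),g(360,545,72))
print('pushbar front z67',g(428,297,67),g(417,437,67))
E
```

```text
yel [406.1  183.36] ((406.2972717285156, 183.28379821777344), (4.274373531341553, 11.343530654907227), 80.53767395019531) 50 [ 600.31849349 -306.7749915    36.        ]
    [400.35132 182.10812] [ 603.1 -291.1   40. ]
    [411.54053 180.24326] [ 607.7 -320.3   40. ]
    [412.24323 184.45947] [ 596.5 -321.7   40. ]
    [401.05402 186.32434] [ 591.9 -292.5   40. ]
yel [263.82022472 246.82022472] ((263.7500305175781, 246.75003051757812), (7.77817440032959, 12.727922439575195), 45.0) 89 [ 606.39183822 -311.38025128   36.        ]
    [256.50003 248.50003] [ 602.6 -329.8   40. ]
    [265.50003 239.50003] [ 592.1 -297.9   40. ]
    [271.00003 245.00003] [ 614.4 -294.6   40. ]
    [262.00003 254.00003] [ 624.4 -326.2   40. ]
blue [400.63846154 173.83461538] 260
red [288.42735043 210.72649573] ((288.0, 210.5), (15.0, 16.0), 90.0) 234 [5.31458300e+02 1.04235049e-01 4.00000000e+01]
    [551.8  22.   40. ]
    [551.4 -19.5  40. ]
    [512.4 -19.4  40. ]
    [512.9  21.8  40. ]
roof
[ 726.6 -222.4   72. ]
[ 745.4 -351.8   72. ]
[ 649.6 -364.8   72. ]
[ 629.4 -235.4   72. ]
hole [ 636.1 -300.7   10. ]
tab notch corners
[ 615.5 -261.5   10. ]
[ 629.4 -344.3   10. ]
pins mid-height z50 [530.  110.7  50. ] [427.6 118.   50. ]
panel top z72 [590.3  26.6  72. ] [355.9  42.3  72. ]
pushbar front z67 [490.1   6.1  67. ] [413.4  12.   67. ]
```

```bash
python3 -m handwheel '[{"translation":[4.5,2.5,-1],"turn":-0.01},{"translation":[9,5,-2],"turn":-0.02},{"translation":[13.5,7.5,-3],"turn":-0.04},{"translation":[18,10,-4],"turn":-0.06},{"translation":[22.5,12.5,-5],"turn":-0.08},{"translation":[27,15,-6],"turn":-0.1},{"translation":[31.5,17.5,-7],"turn":-0.11},{"translation":[36,20,-8],"turn":-0.11},{"translation":[40.5,22.5,-9],"turn":-0.11},{"translation":[43.5,24.1,-9.5],"turn":-0.11},{"translation":[44.8,24.8,-10],"turn":-0.11},{"translation":[44.8,24.8,-10],"turn":-0.11}]' 6
python3 - <<'E'
from m import *
s=ctrl.read_state();print(s['tcp_pos'],s['tool_rot'],s['contact_force'])
for n in('scene','top'):
    f=grab_frame(n); np.save(f'{n}1.npy',f,allow_pickle=True);cv2.imwrite(f'pics/{n}1.png',f['color'])
E
```

```text
time: 1.6
tcp_pos: [598.7, -306.5, 130.4]
tool_rot: [0.997, 0.078, -0.001, -0.0]
contact_force: [-0.4, -0.3, -0.7]
width: 59.9
[ 598.70168378 -306.48387042  130.38393632] [ 9.96930576e-01  7.82843583e-02 -9.40995999e-04 -3.15305647e-04] [-0.38451067 -0.33038087 -0.74275665]
```

View pics/scene1.png

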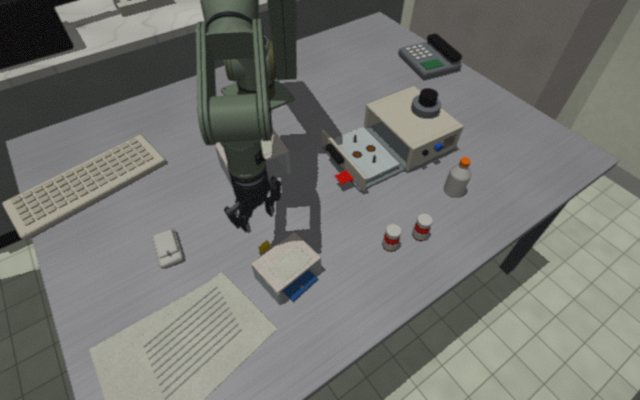

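The tool hangs above the yellow tab (scene pixel ~264,247) with the shelf untouched. Next I descend and close.

```bash
python3 -m handwheel '[{"translation":[0,0,-3]},{"translation":[0,0,-6]},{"translation":[0,0,-8]},{"translation":[0,0,-9.5]},{"translation":[0,0,-10.5]},{"translation":[0,0,-11.3]},{"translation":[0,0,-11.8]},{"translation":[0.05,0,-12.1]},{"translation":[0.05,0,-12.1]}]'
python3 -m handwheel '[{"translation":[0,0,0]},{"translation":[0,0,0]},{"translation":[0,0,0]},{"translation":[0,0,0]},{"translation":[0,0,0]},{"translation":[0,0,0]}]' 2.5
```

```text
invalid input
invalid input
```

```bash
python3 -m handwheel '[{"translation":[0,0,-3],"turn":0},{"translation":[0,0,-6],"turn":0},{"translation":[0,0,-8],"turn":0},{"translation":[0,0,-9.5],"turn":0},{"translation":[0,0,-10.5],"turn":0},{"translation":[0,0,-11.3],"turn":0},{"translation":[0,0,-11.8],"turn":0},{"translation":[0.05,0,-12.1],"turn":0},{"translation":[0.05,0,-12.1],"turn":0}]'
python3 -m handwheel '[{"translation":[0,0,0],"turn":0},{"translation":[0,0,0],"turn":0},{"translation":[0,0,0],"turn":0},{"translation":[0,0,0],"turn":0},{"translation":[0,0,0],"turn":0},{"translation":[0,0,0],"turn":0}]' 2.5
```

```text
time: 2.82
tcp_pos: [599.7, -306.8, 10.4]
tool_rot: [0.997, 0.078, 0.0, 0.0]
contact_force: [-0.6, 0.3, 0.1]
width: 60.3
time: 3.58
tcp_pos: [599.8, -306.8, 10.9]
tool_rot: [0.997, 0.078, 0.0, 0.0]
contact_force: [-0.3, 0.7, 5.6]
width: 28.9
```

```bash
python3 -m handwheel '[{"translation":[-0.5,-0.07,0],"turn":0},{"translation":[-1.6,-0.23,0],"turn":0},{"translation":[-3,-0.43,0],"turn":0},{"translation":[-4.5,-0.64,0],"turn":0},{"translation":[-6,-0.86,0],"turn":0},{"translation":[-7.5,-1.07,0],"turn":0},{"translation":[-9,-1.28,0],"turn":0},{"translation":[-10.5,-1.5,0],"turn":0},{"translation":[-12,-1.7,0],"turn":0},{"translation":[-13,-1.85,0],"turn":0},{"translation":[-13.5,-1.9,0],"turn":0},{"translation":[-13.5,-1.9,0],"turn":0}]'
python3 - <<'E'
from m import *
for n in('scene','top'):
    f=grab_frame(n); np.save(f'{n}2.npy',f,allow_pickle=True);cv2.imwrite(f'pics/{n}2.png',f['color'])
E
```

```text
time: 5.08
tcp_pos: [463.3, -326.2, 10.9]
tool_rot: [0.997, 0.077, -0.0, 0.0]
contact_force: [2.1, -0.1, 6.2]
width: 28.8
```

View pics/top2.png

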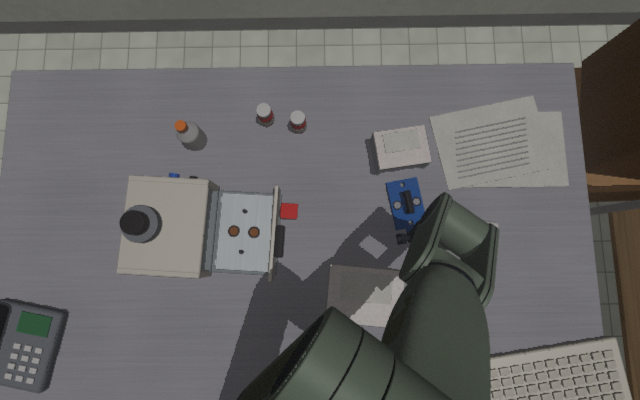

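View pics/scene2.png

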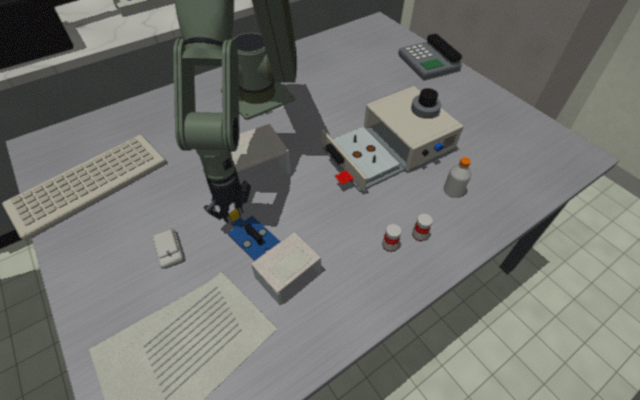

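```bash
python3 -m handwheel '[{"translation":[0,0,0],"turn":0},{"translation":[0,0,0],"turn":0},{"translation":[0,0,0],"turn":0},{"translation":[0,0,0],"turn":0},{"translation":[0,0,0],"turn":0},{"translation":[0,0,1],"turn":0},{"translation":[0,0,3],"turn":0},{"translation":[0,0,6],"turn":0},{"translation":[0,0,9],"turn":0},{"translation":[0,0,11],"turn":0},{"translation":[0,0,12],"turn":0}]' 6
python3 - <<'E'
from m import *
for n in('scene','top'):
    f=grab_frame(n); np.save(f'{n}3.npy',f,allow_pickle=True);cv2.imwrite(f'pics/{n}3.png',f['color'])
a=np.load('top3.npy',allow_pickle=True).item()['color'];b=np.load('scene3.npy',allow_pickle=True).item()['color']
a=cv2.resize(a[160:260,360:450],None,fx=4.4,fy=4.4,interpolation=cv2.INTER_CUBIC)
b=cv2.resize(b[190:290,200:290],None,fx=4.4,fy=4.4,interpolation=cv2.INTER_CUBIC)
cv2.imwrite('pics/c3.png',np.hstack([a,b]))
E
```

```text
time: 6.55
tcp_pos: [465.0, -326.1, 132.2]
tool_rot: [0.997, 0.078, 0.001, 0.001]
contact_force: [0.6, 0.2, 0.5]
width: 59.8
```

View pics/c3.png

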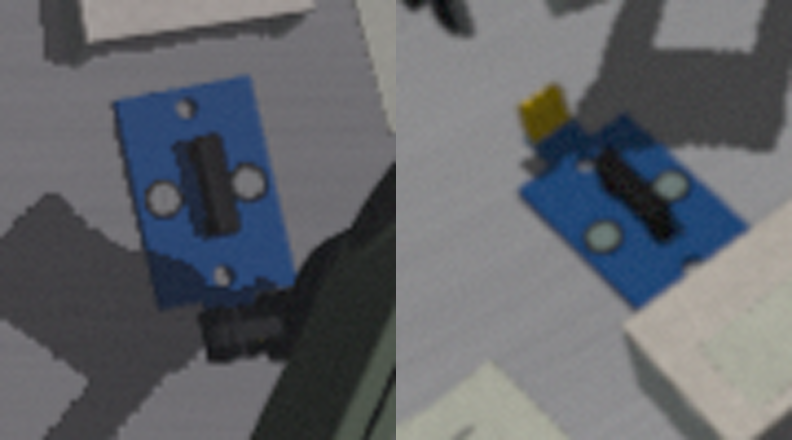

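```bash
python3 - <<'E'
from m import *
t=np.load('top3.npy',allow_pickle=True).item()
g=lambda x,y,z:onz(t,360+x/4.4,160+y/4.4,z)[:2]
a,b=g(186,108,9),g(224,274,9); print(a,b,(a+b)/2,np.linalg.norm(a-b),np.arctan2(*(a-b)[::-1]))
P=[g(*q,10) for q in((113,101),(249,76),(296,288),(160,311))]; print(np.round(P,1),np.mean(P,0))
for i,j in((3,0),(2,1),(1,0),(2,3)): d=P[j]-P[i]; print(np.linalg.norm(d),np.arctan2(d[1],d[0]))
# handle bar top
H=[g(*q,45) for q in((192,141),(218,134),(240,232),(213,238))]; print(np.round(H,1),np.mean(H,0))
E
```

```text
[ 602.1462785 -302.5387334] [ 500.70554914 -321.10312904] [ 551.42591382 -311.82093122] 103.12544961639777 0.1810043405048512
[[ 606.8 -258.2]
 [ 621.3 -341.4]
 [ 491.8 -363.5]
 [ 478.9 -281.7]] [ 549.69828711 -311.20073825]
130.09140105542917 0.18200835719581288
131.40509073624875 0.16842905683318093
84.53594987975065 1.7431135126793276
82.77481946189758 1.727180391991531
[[ 576.  -297.4]
 [ 580.  -312.8]
 [ 522.2 -323. ]
 [ 518.8 -307.2]] [ 549.25147094 -310.10775605]
```

```bash
python3 -m handwheel '[{"translation":[2,0.3,0],"turn":0},{"translation":[5,0.8,0],"turn":0},{"translation":[7.5,1.3,0],"turn":0},{"translation":[8.6,1.45,0],"turn":0.01},{"translation":[8.6,1.45,-2],"turn":0.01},{"translation":[8.6,1.45,-4.5],"turn":0.01},{"translation":[8.6,1.45,-7],"turn":0.01},{"translation":[8.6,1.45,-9],"turn":0.01},{"translation":[8.6,1.45,-10.3],"turn":0.01},{"translation":[8.6,1.45,-11],"turn":0.01},{"translation":[8.6,1.45,-11.3],"turn":0.01},{"translation":[8.6,1.45,-11.3],"turn":0.01}]' 5
python3 -m handwheel '[{"translation":[0,0,0],"turn":0},{"translation":[0,0,0],"turn":0},{"translation":[0,0,0],"turn":0},{"translation":[0,0,0],"turn":0},{"translation":[0,0,0],"turn":0},{"translation":[0,0,0],"turn":0}]' 1
```

```text
time: 8.15
tcp_pos: [550.8, -311.5, 17.7]
tool_rot: [0.997, 0.083, 0.0, 0.0]
contact_force: [-0.4, -0.5, 0.9]
width: 50.0
time: 8.9
tcp_pos: [550.9, -311.5, 18.0]
tool_rot: [0.997, 0.083, 0.0, 0.0]
contact_force: [0.4, 0.7, 5.6]
width: 15.1
```

```bash
python3 -m handwheel '[{"translation":[0,0,0.5],"turn":0},{"translation":[0,0,1.5],"turn":0},{"translation":[0,0,3],"turn":0},{"translation":[0,0,5],"turn":0},{"translation":[0,0,7],"turn":0},{"translation":[0,0,9],"turn":0},{"translation":[0,0,10.5],"turn":0},{"translation":[0,0,11.5],"turn":0},{"translation":[0,0,12],"turn":0},{"translation":[0,0,12],"turn":0}]'
python3 - <<'E'
from m import *
for n in('scene','top'):
    f=grab_frame(n); np.save(f'{n}4.npy',f,allow_pickle=True);cv2.imwrite(f'pics/{n}4.png',f['color'])
E
```

```text
time: 10.15
tcp_pos: [550.4, -311.3, 137.3]
tool_rot: [0.997, 0.083, -0.0, -0.0]
contact_force: [-0.4, -0.1, -3.4]
width: 14.7
```

View pics/scene4.png

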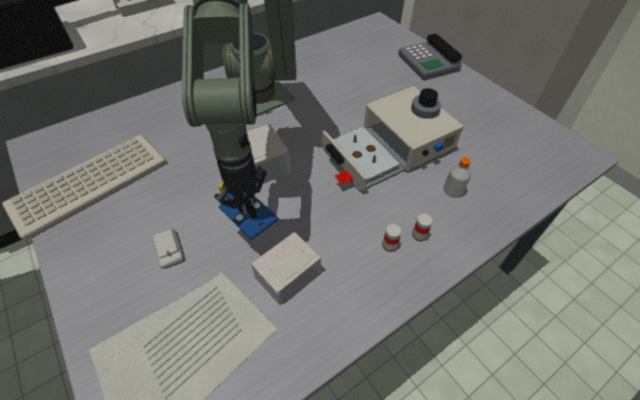

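```bash
python3 - <<'E'
from m import *
# pin two-view: crops
t=np.load('top3.npy',allow_pickle=True).item(); s=np.load('scene0.npy',allow_pickle=True).item()
a=cv2.resize(t['color'][195:265,215:285],None,fx=5.6,fy=5.6,interpolation=cv2.INTER_CUBIC)
b=cv2.resize(s['color'][125:195,325:395],None,fx=5.6,fy=5.6,interpolation=cv2.INTER_CUBIC)
cv2.imwrite('pics/c4.png',np.hstack([a,b]))
E
```

```text
(no output)
```

View pics/c4.png

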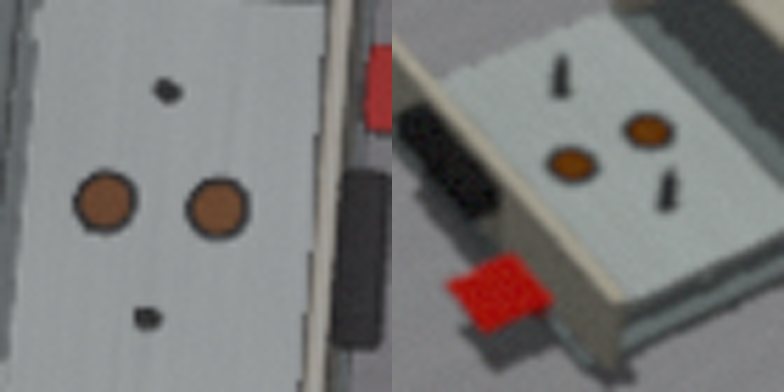

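```bash
python3 - <<'E'
from m import *
t=np.load('top3.npy',allow_pickle=True).item(); s=np.load('scene0.npy',allow_pickle=True).item()
print('cam',ray(t,0,0)[0],ray(s,0,0)[0])
T=lambda x,y,z:onz(t,215+x/5.6-.41,195+y/5.6-.41,z)[:2].round(1)
S=lambda x,y,z:onz(s,325+(x-392)/5.6-.41,125+y/5.6-.41,z)[:2].round(1)
print('top pins z50',T(168,91,50),T(148,318,50))
print('scene pins base z35+',S(562,95,36),S(667,209,36),'tips',S(561,56,65),S(669,170,65))
print('disc top',T(105,202,35),T(218,208,35),'scene',S(572,164,35),S(648,131,35))
# dark pixel centroid
for b in((238,205,252,217),(236,246,248,258)):
    x0,y0,x1,y1=b; g=cv2.cvtColor(t['color'][y0:y1,x0:x1],cv2.COLOR_BGR2GRAY).astype(float); w=np.clip(120-g,0,None)
    w=np.where(g<np.median(g)-25,np.median(g)-g,0); yy,xx=np.mgrid[y0:y1,x0:x1]; c=(w*xx).sum()/w.sum(),(w*yy).sum()/w.sum(); print(c,onz(t,*c,50)[:2])
# where TCP-held: compare hole positions of the held cover at z=120+10
a=cv2.resize(np.load('top4.npy',allow_pickle=True).item()['color'][150:250,360:450],None,fx=5,fy=5,interpolation=cv2.INTER_CUBIC);cv2.imwrite('pics/c5.png',a)
E
```

```text
cam [ 419.54803854  -82.18001943 1025.73606678] [1115.6799752  -488.7118577   889.57268975]
top pins z50 [531.3 111.5] [428.6 118.8]
scene pins base z35+ [430.7 118.4] [533.8 110.6] tips [428.7 116.7] [532.  109.4]
disc top [481.9 142.7] [478.6  90.5] scene [476.7  89.8] [480.3 141.1]
(np.float64(244.4442319949012), np.float64(210.82664117272148)) [531.31568123 111.89312105]
(np.float64(240.856055802156), np.float64(251.40266328471782)) [428.51238747 119.23946607]
```

View pics/c5.png

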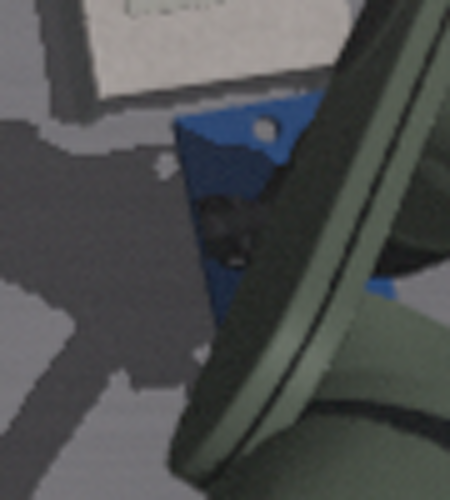

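```bash
python3 -m handwheel '[{"translation":[-0.2,1.2,0],"turn":0},{"translation":[-0.6,4,0],"turn":-0.02},{"translation":[-1.4,8.5,0],"turn":-0.05},{"translation":[-2.1,13,0],"turn":-0.08},{"translation":[-2.9,17.5,0],"turn":-0.11},{"translation":[-3.7,22,0],"turn":-0.14},{"translation":[-4.4,26.5,0],"turn":-0.17},{"translation":[-5.2,31,0],"turn":-0.2},{"translation":[-5.9,35.5,0],"turn":-0.22},{"translation":[-6.6,39.5,0],"turn":-0.235},{"translation":[-7,42,0],"turn":-0.238},{"translation":[-7.1,42.6,0],"turn":-0.238}]'
python3 -m handwheel '[{"translation":[0,0,-1],"turn":0},{"translation":[0,0,-2],"turn":0},{"translation":[0,0,-2.5],"turn":0},{"translation":[0,0,-2.5],"turn":0}]'
python3 - <<'E'
from m import *
for n in('scene','top'):
    f=grab_frame(n); np.save(f'{n}5.npy',f,allow_pickle=True);cv2.imwrite(f'pics/{n}5.png',f['color'])
a=cv2.resize(np.load('top5.npy',allow_pickle=True).item()['color'][180:280,190:280],None,fx=4.4,fy=4.4,interpolation=cv2.INTER_CUBIC)
b=cv2.resize(np.load('scene5.npy',allow_pickle=True).item()['color'][110:210,310:400],None,fx=4.4,fy=4.4,interpolation=cv2.INTER_CUBIC)
cv2.imwrite('pics/c6.png',np.hstack([a,b]))
E
```

```text
time: 11.75
tcp_pos: [478.5, 116.3, 137.2]
tool_rot: [0.999, -0.035, -0.0, 0.0]
contact_force: [0.5, -0.1, -4.1]
width: 15.1
time: 12.25
tcp_pos: [479.3, 114.1, 111.6]
tool_rot: [0.999, -0.037, -0.001, 0.0]
contact_force: [-0.1, 0.1, -3.3]
width: 14.8
```

View pics/c6.png

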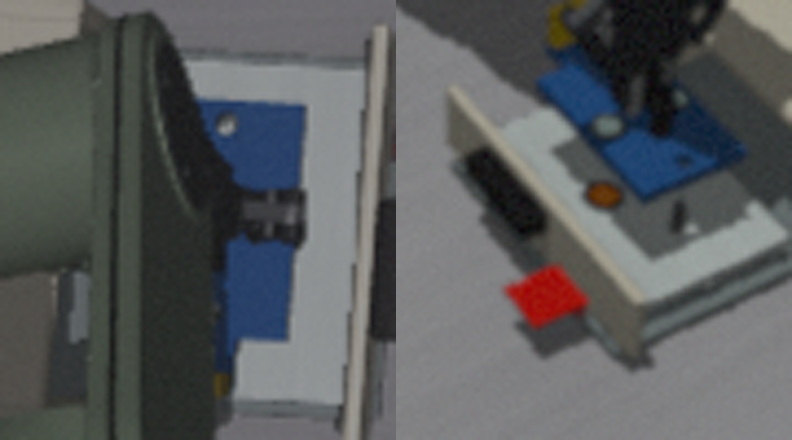

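```bash
python3 - <<'E'
from m import *
t=np.load('top5.npy',allow_pickle=True).item(); s=np.load('scene5.npy',allow_pickle=True).item()
q=lambda o,x,k:o+(x+.5)/k-.5
print('hole top', onz(t,q(190,227,4.4),q(180,125,4.4),99).round(1), 'corner',onz(t,q(190,304.5,4.4),q(180,106,4.4),104).round(1),onz(t,q(190,289,4.4),q(180,340,4.4),104).round(1))
print('hole scene',onz(s,q(310,683-396,4.4),q(110,160,4.4),102).round(1),'corner',onz(s,q(310,641-396,4.4),q(110,188,4.4),104).round(1),onz(s,q(310,745-396,4.4),q(110,148,4.4),104).round(1))
c=np.array([479.3,114.1]);a=-.074;u=np.array([np.cos(a),np.sin(a)]);v=np.array([-u[1],u[0]])
print('expected hole',c+52*u,'corners',c+65*u-42*v,c-65*u-42*v,c+65*u+42*v)
E
```

```text
hole top [532.7 110.2  99. ] corner [542.1  66.5 104. ] [414.8  73.5 104. ]
hole scene [531.1 107.9 102. ] corner [537.3  67.1 104. ] [547.1 147.8 104. ]
expected hole [531.15768896 110.25551098] corners [541.01694699  67.40933226] [411.37272459  77.02055481] [547.22727541 151.17944519]
```

```bash
python3 -m handwheel '[{"translation":[0,0.08,-1],"turn":0},{"translation":[0,0.08,-2],"turn":0},{"translation":[0,0.08,-2.6],"turn":0},{"translation":[0,0.08,-3],"turn":0},{"translation":[0,0.08,-3.4],"turn":0},{"translation":[0,0.08,-3.6],"turn":0},{"translation":[0,0.08,-3.6],"turn":0}]'
python3 - <<'E'
from m import *
for n in('scene','top'):
    f=grab_frame(n); np.save(f'{n}6.npy',f,allow_pickle=True)
print(ctrl.read_state()['contact_force'],ctrl.read_state()['wrist_torque'])
a=cv2.resize(np.load('top6.npy',allow_pickle=True).item()['color'][180:280,190:280],None,fx=4.4,fy=4.4,interpolation=cv2.INTER_CUBIC)
b=cv2.resize(np.load('scene6.npy',allow_pickle=True).item()['color'][110:210,310:400],None,fx=4.4,fy=4.4,interpolation=cv2.INTER_CUBIC)
cv2.imwrite('pics/c7.png',np.hstack([a,b]))
E
```

```text
time: 13.22
tcp_pos: [479.5, 115.5, 76.3]
tool_rot: [0.999, -0.036, -0.0, 0.0]
contact_force: [-0.2, -0.7, -3.1]
width: 14.6
[ 0.29354394 -0.82580993 -3.05744631] [-0.05683496  0.01437141  0.01477426]
```

View pics/c7.png

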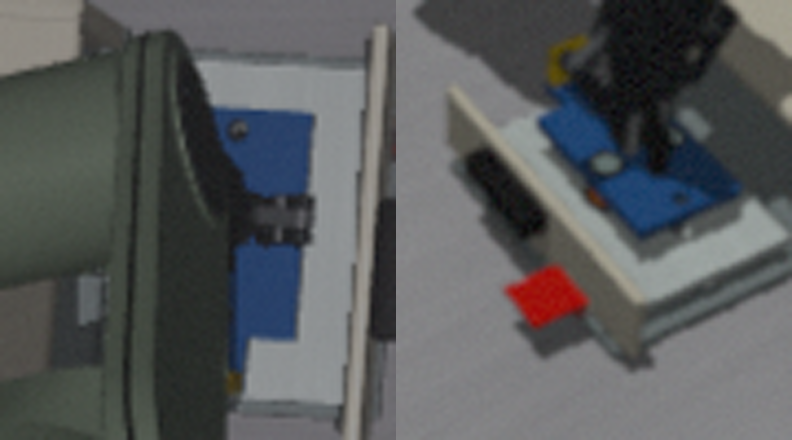

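The cover is over the pins: the pin shows inside the hole at crop (238,128), and there is no side force. I continue down.

```bash
python3 -m handwheel '[{"translation":[0,0,-0.4],"turn":0},{"translation":[0,0,-0.8],"turn":0},{"translation":[0,0,-1.2],"turn":0},{"translation":[0,0,-1.5],"turn":0},{"translation":[0,0,-1.5],"turn":0}]'
python3 -m handwheel '[{"translation":[0,0,-0.3],"turn":0},{"translation":[0,0,-0.6],"turn":0},{"translation":[0,0,-0.8],"turn":0},{"translation":[0,0,-0.9],"turn":0},{"translation":[0,0,-0.9],"turn":0}]'
```

```text
time: 13.95
tcp_pos: [479.1, 115.4, 60.8]
tool_rot: [0.999, -0.036, -0.001, 0.0]
contact_force: [-2.4, 2.1, -5.1]
width: 15.3
time: 14.58
tcp_pos: [479.3, 115.5, 53.0]
tool_rot: [0.999, -0.036, -0.0, 0.0]
contact_force: [-4.9, 1.4, 4.4]
width: 14.9
```

```bash
python3 -m handwheel '[{"translation":[0,0,0],"turn":0},{"translation":[0,0,0],"turn":0},{"translation":[0,0,0],"turn":0},{"translation":[0,0,0],"turn":0},{"translation":[0,0,0.5],"turn":0},{"translation":[0,0,1.5],"turn":0},{"translation":[0,0,3.5],"turn":0},{"translation":[0,0,6],"turn":0},{"translation":[0,0,9],"turn":0},{"translation":[0,0,11],"turn":0},{"translation":[0,0,12],"turn":0}]' 5
python3 - <<'E'
from m import *
for n in('scene','top'):
    f=grab_frame(n); np.save(f'{n}7.npy',f,allow_pickle=True)
a=cv2.resize(np.load('top7.npy',allow_pickle=True).item()['color'][180:280,190:280],None,fx=4.4,fy=4.4,interpolation=cv2.INTER_CUBIC)
b=cv2.resize(np.load('scene7.npy',allow_pickle=True).item()['color'][110:210,310:400],None,fx=4.4,fy=4.4,interpolation=cv2.INTER_CUBIC)
cv2.imwrite('pics/c8.png',np.hstack([a,b]))
E
```

```text
time: 15.95
tcp_pos: [480.1, 115.6, 174.1]
tool_rot: [0.999, -0.036, 0.001, -0.0]
contact_force: [0.1, -0.3, -0.6]
width: 50.2
```

View pics/c8.png

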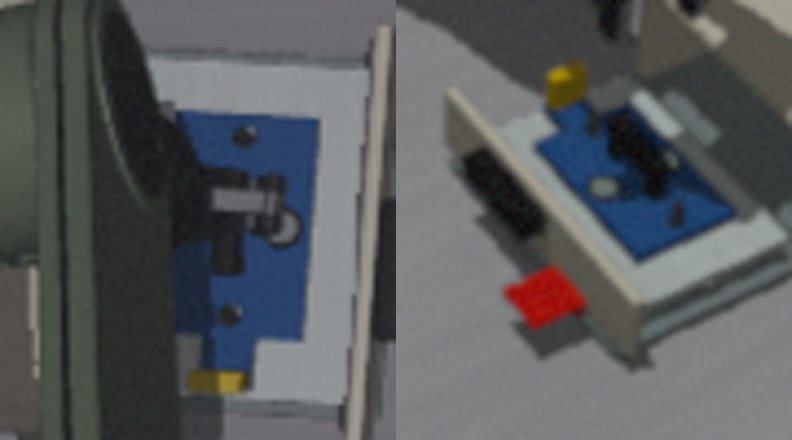

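Seen: the cover lies flat with both pins through it (crop 243,133 and 229,315), and it is released. Now the lever. With the gripper fully open across the drawer front, one finger presses the paddle while the other pushes the bar.

```bash
python3 - <<'E'
from m import *
s=ctrl.read_state();print(s['joints'],s['tcp_pos'],s['time'])
t=np.load('top7.npy',allow_pickle=True).item()
g=lambda x,y,z:onz(t,190+(x+.5)/4.4-.5,180+(y+.5)/4.4-.5,z).round(1)
print(g(244,134,55),g(229,315,55))
E
```

```text
[ 2.13087665e-01  2.38772346e-01  1.83624935e+00 -1.28349740e-04
  1.06417615e+00  1.85612918e+00] [480.06823088 115.60314181 173.48221595] 16.05
[532.7 109.3  55. ] [428.9 116.2  55. ]
```

```bash
python3 -m handwheel '[{"translation":[0.1,-1.5,0],"turn":0.15},{"translation":[0.1,-3,0],"turn":0.32},{"translation":[0.2,-4.5,0],"turn":0.49},{"translation":[0.3,-6,0],"turn":0.66},{"translation":[0.4,-7.5,0],"turn":0.83},{"translation":[0.5,-9,0],"turn":1.0},{"translation":[0.6,-10.5,0],"turn":1.17},{"translation":[0.6,-11.5,0],"turn":1.34},{"translation":[0.6,-12.2,0],"turn":1.5},{"translation":[0.6,-12.4,0],"turn":1.571},{"translation":[0.6,-12.4,0],"turn":1.571}]' 8.5
python3 -m handwheel '[{"translation":[0,0,-2],"turn":0},{"translation":[0,0,-5],"turn":0},{"translation":[0,0,-8],"turn":0},{"translation":[0,0,-10],"turn":0},{"translation":[0,0,-11.5],"turn":0},{"translation":[0,0,-12],"turn":0},{"translation":[0,0,-12],"turn":0}]'
python3 - <<'E'
from m import *
for n in('scene','top'):
    f=grab_frame(n); np.save(f'{n}8.npy',f,allow_pickle=True)
a=cv2.resize(np.load('top8.npy',allow_pickle=True).item()['color'][170:270,220:310],None,fx=4.4,fy=4.4,interpolation=cv2.INTER_CUBIC)
b=cv2.resize(np.load('scene8.npy',allow_pickle=True).item()['color'][110:210,310:400],None,fx=4.4,fy=4.4,interpolation=cv2.INTER_CUBIC)
cv2.imwrite('pics/c9.png',np.hstack([a,b]))
E
```

```text
time: 17.42
tcp_pos: [485.0, -8.6, 171.4]
tool_rot: [0.733, 0.681, -0.001, -0.001]
contact_force: [-0.2, 0.8, 0.4]
width: 85.6
time: 18.3
tcp_pos: [485.4, -8.4, 52.2]
tool_rot: [0.732, 0.681, -0.0, -0.0]
contact_force: [-0.4, -0.1, 0.1]
width: 85.2
```

View pics/c9.png

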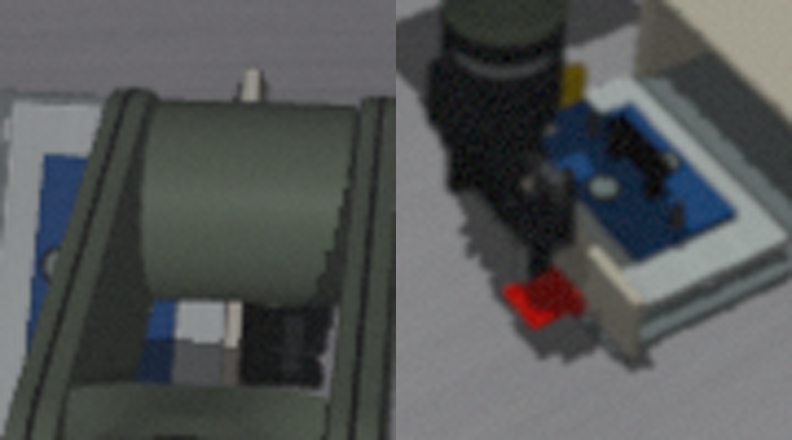

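```bash
python3 - <<'E'
from m import *
s=np.load('scene8.npy',allow_pickle=True).item()
q=lambda x,y,z:onz(s,310+(x-396+.5)/4.4-.5,110+(y+.5)/4.4-.5,z).round(1)
for z in(52,65): print(z,[q(*p,z) for p in((530,275),(548,270))])
print('paddle',[q(*p,40) for p in((504,288),(556,268),(586,305),(537,326))])
E
python3 -m handwheel '[{"translation":[0,0,-0.5],"turn":0},{"translation":[0,0,-1],"turn":0},{"translation":[0,0,-1.2],"turn":0},{"translation":[0,0,-1.2],"turn":0}]'
```

```text
52 [array([521. ,  -7.9,  52. ]), array([524.1,   4.6,  52. ])]
65 [array([530.2, -15.4,  65. ]), array([533.3,  -3. ,  65. ])]
paddle [array([512.1, -22.3,  40. ]), array([517.3,  17.2,  40. ]), array([555.1,  13.6,  40. ]), array([551.4, -24. ,  40. ])]
time: 18.9
tcp_pos: [485.4, -8.5, 40.1]
tool_rot: [0.732, 0.681, -0.0, -0.0]
contact_force: [-0.3, -0.3, -0.0]
width: 84.7
```

```bash
python3 -m handwheel '[{"translation":[0,0,-0.5],"turn":0},{"translation":[0,0,-1],"turn":0},{"translation":[0,0,-1.4],"turn":0},{"translation":[0,0,-1.4],"turn":0}]'
python3 -m handwheel '[{"translation":[0,0,-0.3],"turn":0},{"translation":[0,0,-0.5],"turn":0},{"translation":[0,0,-0.5],"turn":0}]'
```

```text
time: 19.4
tcp_pos: [485.5, -8.5, 26.1]
tool_rot: [0.732, 0.681, -0.0, -0.0]
contact_force: [-1.0, 0.5, 2.0]
width: 85.1
time: 19.77
tcp_pos: [485.6, -8.6, 21.4]
tool_rot: [0.732, 0.681, 0.0, 0.0]
contact_force: [-0.7, -1.2, 4.1]
width: 84.6
```

```bash
python3 -m handwheel '[{"translation":[0,0,-0.2],"turn":0},{"translation":[0,0,-0.3],"turn":0},{"translation":[0,0,-0.3],"turn":0}]'
python3 - <<'E'
from m import *
s=grab_frame('scene'); np.save('scene9.npy',s,allow_pickle=True)
b=cv2.resize(s['color'][110:210,310:400],None,fx=5,fy=5,interpolation=cv2.INTER_CUBIC)
cv2.imwrite('pics/c10.png',b)
E
```

```text
time: 20.15
tcp_pos: [485.6, -8.5, 18.3]
tool_rot: [0.732, 0.681, 0.0, 0.0]
contact_force: [-0.8, -1.7, 4.2]
width: 85.5
```

View pics/c10.png

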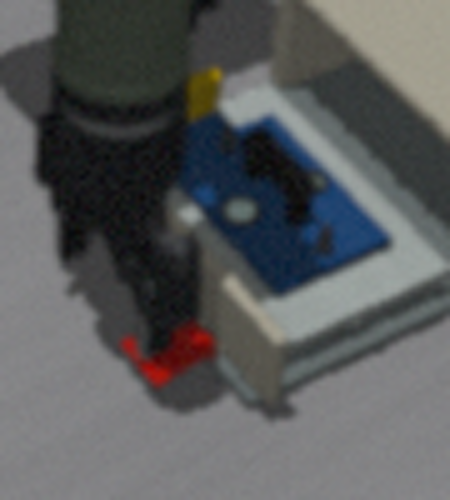

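```bash
python3 -m handwheel '[{"translation":[0,0,-0.15],"turn":0},{"translation":[0.01,0.2,-0.15],"turn":0},{"translation":[0.03,0.5,-0.15],"turn":0},{"translation":[0.06,0.8,-0.15],"turn":0},{"translation":[0.1,1.2,-0.15],"turn":0},{"translation":[0.14,1.8,-0.15],"turn":0},{"translation":[0.18,2.4,-0.15],"turn":0},{"translation":[0.22,3,-0.15],"turn":0},{"translation":[0.25,3.5,-0.15],"turn":0},{"translation":[0.25,3.5,-0.15],"turn":0}]'
python3 - <<'E'
from m import *
s=grab_frame('scene'); np.save('scene10.npy',s,allow_pickle=True)
b=cv2.resize(s['color'][90:210,300:420],None,fx=4.5,fy=4.5,interpolation=cv2.INTER_CUBIC)
cv2.imwrite('pics/c11.png',b)
E
```

```text
time: 21.45
tcp_pos: [488.3, 27.2, 16.8]
tool_rot: [0.732, 0.681, 0.0, 0.0]
contact_force: [-1.6, 1.3, 3.7]
width: 84.4
```

View pics/c11.png

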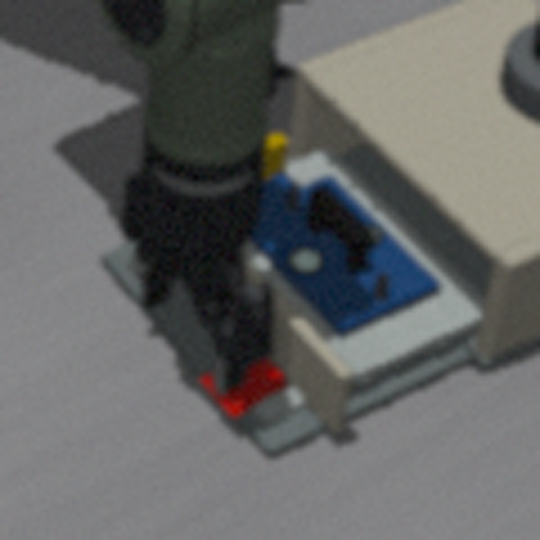

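The drawer is moving in and the latch has been passed or nearly so. I push 35 mm further with the lever held, then back off and finish with closed fingers on the bar, so the gripper body stays above the housing.

```bash
python3 -m handwheel '[{"translation":[0.04,0.5,0],"turn":0},{"translation":[0.08,1.1,0],"turn":0},{"translation":[0.12,1.7,0],"turn":0},{"translation":[0.17,2.3,0],"turn":0},{"translation":[0.21,2.9,0],"turn":0},{"translation":[0.25,3.5,0],"turn":0},{"translation":[0.25,3.5,0],"turn":0}]'
python3 -m handwheel '[{"translation":[0,-0.3,0.3],"turn":0},{"translation":[0,-0.8,1],"turn":0},{"translation":[0,-1.5,2],"turn":0},{"translation":[0,-2,4],"turn":0},{"translation":[0,-2,7],"turn":0},{"translation":[-1,-2,9],"turn":0},{"translation":[-2,-1.8,9],"turn":0},{"translation":[-3,-1.8,9],"turn":0},{"translation":[-3.5,-1.8,9],"turn":0},{"translation":[-3.5,-1.8,9],"turn":0}]' 8.5
python3 - <<'E'
from m import *
for n in('scene','top'):
    f=grab_frame(n); np.save(f'{n}11.npy',f,allow_pickle=True)
a=cv2.resize(np.load('top11.npy',allow_pickle=True).item()['color'][160:290,190:310],None,fx=3.3,fy=3.3,interpolation=cv2.INTER_CUBIC)
b=cv2.resize(np.load('scene11.npy',allow_pickle=True).item()['color'][80:210,300:420],None,fx=3.3,fy=3.3,interpolation=cv2.INTER_CUBIC)
cv2.imwrite('pics/c12.png',np.hstack([a,b]))
E
```

```text
time: 22.38
tcp_pos: [490.8, 62.3, 16.9]
tool_rot: [0.732, 0.681, 0.0, 0.0]
contact_force: [-0.2, 0.8, 3.1]
width: 84.8
time: 23.62
tcp_pos: [454.8, 43.5, 106.3]
tool_rot: [0.732, 0.681, -0.001, -0.0]
contact_force: [0.1, 0.2, -0.0]
width: 85.4
```

View pics/c12.png

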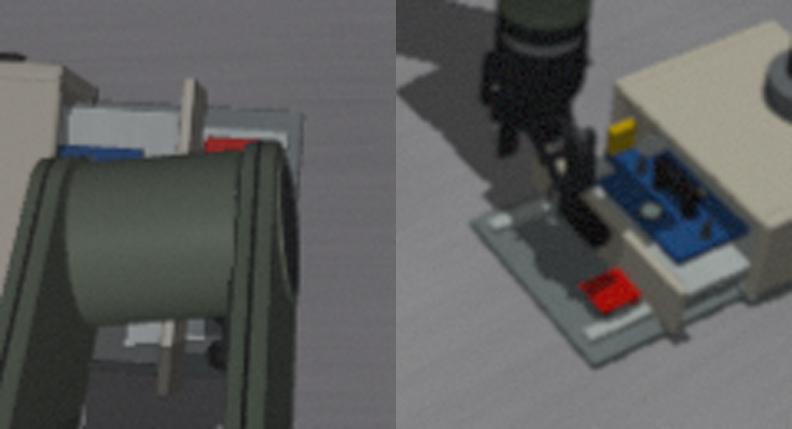

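```bash
python3 - <<'E'
from m import *
t=np.load('top11.npy',allow_pickle=True).item()
g=lambda x,y,z:onz(t,190+(x+.5)/3.3-.5,160+(y+.5)/3.3-.5,z).round(1)
print(g(195,80,72),g(164,394,72), 'housing front top',g(67,67,105))
E
```

```text
[597.1  97.8  72. ] [361.5 117.2  72. ] housing front top [601.9 186.7 105. ]
```

```bash
python3 -m handwheel '[{"translation":[0,-0.8,0],"turn":0},{"translation":[0,-0.8,-2],"turn":0},{"translation":[0,-0.8,-4],"turn":0},{"translation":[0,-0.8,-5],"turn":0},{"translation":[0,-0.8,-5.4],"turn":0},{"translation":[0,-0.8,-5.4],"turn":0}]' 1
python3 - <<'E'
from m import *
s=grab_frame('scene')
b=cv2.resize(s['color'][80:210,300:420],None,fx=4,fy=4,interpolation=cv2.INTER_CUBIC)
cv2.imwrite('pics/c13.png',b)
E
```

```text
time: 24.48
tcp_pos: [455.8, 35.4, 53.0]
tool_rot: [0.732, 0.681, 0.0, 0.0]
contact_force: [0.8, -0.3, 0.6]
width: 9.9
```

View pics/c13.png

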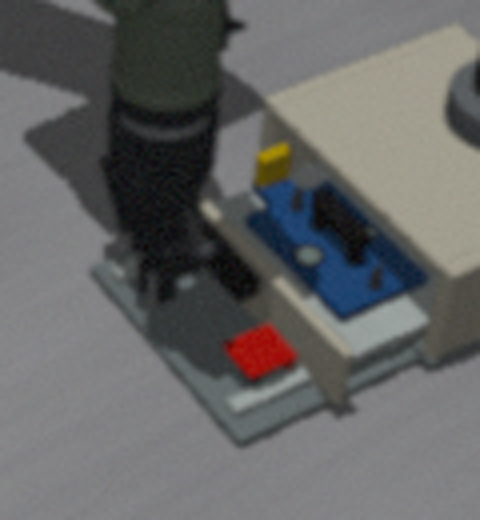

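```bash
python3 -m handwheel '[{"translation":[0.1,1.2,0],"turn":0},{"translation":[0.17,2.4,0],"turn":0},{"translation":[0.22,3,0],"turn":0},{"translation":[0.26,3.6,0],"turn":0},{"translation":[0.32,4.4,0],"turn":0},{"translation":[0.38,5.3,0],"turn":0},{"translation":[0.45,6.3,0],"turn":0},{"translation":[0.52,7.3,0],"turn":0},{"translation":[0.6,8.3,0],"turn":0},{"translation":[0.67,9.3,0],"turn":0},{"translation":[0.74,10.2,0],"turn":0},{"translation":[0.74,10.2,0],"turn":0}]'
python3 -m handwheel '[{"translation":[0.04,0.5,0],"turn":0},{"translation":[0.07,1,0],"turn":0},{"translation":[0.11,1.5,0],"turn":0},{"translation":[0.13,1.8,0],"turn":0},{"translation":[0.13,1.8,0],"turn":0}]'
```

```text
time: 26.02
tcp_pos: [463.5, 138.5, 52.9]
tool_rot: [0.732, 0.681, 0.001, 0.0]
contact_force: [-0.9, -0.9, 0.3]
width: 9.9
time: 26.65
tcp_pos: [464.3, 155.9, 52.9]
tool_rot: [0.732, 0.681, 0.0, -0.0]
contact_force: [0.0, -0.9, 1.1]
width: 10.0
```

```bash
python3 -m handwheel '[{"translation":[0.02,0.3,0],"turn":0},{"translation":[0.03,0.5,0],"turn":0},{"translation":[0.03,0.5,0],"turn":0}]'
python3 - <<'E'
from m import *
for n in('scene','top'):
    f=grab_frame(n); np.save(f'{n}12.npy',f,allow_pickle=True)
a=cv2.resize(np.load('top12.npy',allow_pickle=True).item()['color'][160:290,150:270],None,fx=3.3,fy=3.3,interpolation=cv2.INTER_CUBIC)
b=cv2.resize(np.load('scene12.npy',allow_pickle=True).item()['color'][80:210,320:440],None,fx=3.3,fy=3.3,interpolation=cv2.INTER_CUBIC)
cv2.imwrite('pics/c14.png',np.hstack([a,b]))
E
```

```text
time: 27.02
tcp_pos: [464.3, 157.8, 52.9]
tool_rot: [0.731, 0.682, -0.002, 0.002]
contact_force: [2.2, -12.8, 3.4]
width: 10.1
```

View pics/c14.png

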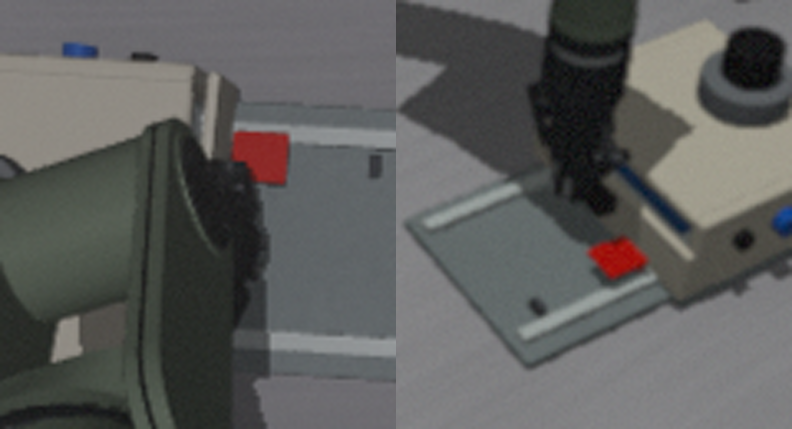

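```bash
python3 -m handwheel '[{"translation":[0,-0.5,0],"turn":0},{"translation":[0,-2,0],"turn":0},{"translation":[0,-4,0],"turn":0},{"translation":[0,-6,2],"turn":0},{"translation":[0,-8,5],"turn":0},{"translation":[0,-10,9],"turn":0},{"translation":[0,-13,12],"turn":0},{"translation":[-2,-17,14],"turn":0},{"translation":[-4,-21,15],"turn":0},{"translation":[-6,-25,15],"turn":0},{"translation":[-7,-27,15],"turn":0},{"translation":[-7,-27,15],"turn":0}]'
python3 - <<'E'
from m import *
for n in('scene','top'):
    f=grab_frame(n); np.save(f'{n}13.npy',f,allow_pickle=True)
t=np.load('top13.npy',allow_pickle=True).item();cv2.imwrite('pics/top13.png',t['color'])
a=cv2.resize(t['color'][160:290,150:270],None,fx=3.3,fy=3.3,interpolation=cv2.INTER_CUBIC)
b=cv2.resize(np.load('scene13.npy',allow_pickle=True).item()['color'][80:210,320:440],None,fx=3.3,fy=3.3,interpolation=cv2.INTER_CUBIC)
cv2.imwrite('pics/c15.png',np.hstack([a,b]))
c,r,ar,p=cen(t,*RED,(200,180,260,230)); P=onz(t,*c,40); print('red',P,'moved',np.hypot(*(P-[531.5,0.1,40])[:2]))
E
```

```text
time: 28.62
tcp_pos: [393.7, -110.5, 202.9]
tool_rot: [0.733, 0.68, 0.0, -0.0]
contact_force: [0.2, 0.4, -0.1]
width: 10.0
red [542.07811798 156.57494214  40.        ] moved 156.83208886122435
```

View pics/c15.png

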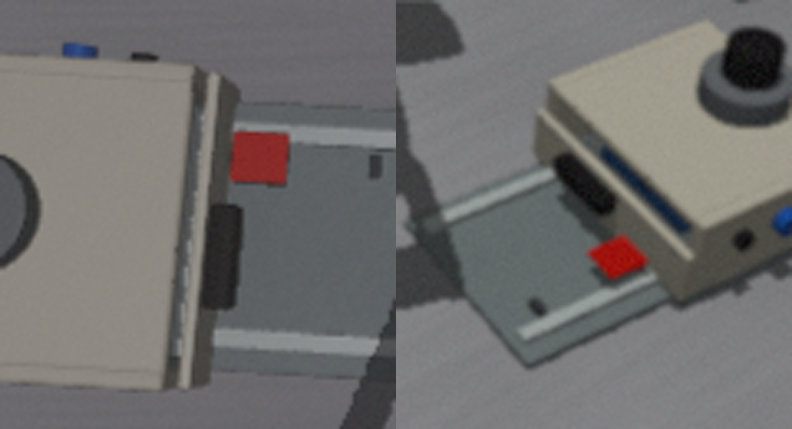

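View pics/top13.png

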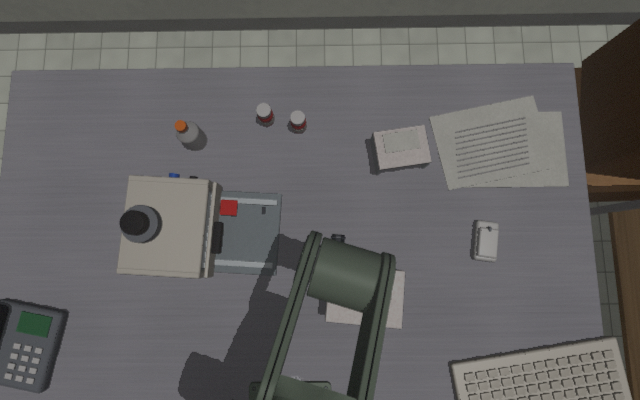

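```bash
python3 - <<'E'
from m import *
t0=np.load('top0.npy',allow_pickle=True).item();t1=np.load('top13.npy',allow_pickle=True).item()
s0=np.load('scene0.npy',allow_pickle=True).item();s1=np.load('scene13.npy',allow_pickle=True).item()
for nm,A,B,ba,bb in(('top',t0,t1,(270,190,310,230),(200,180,260,230)),('scene',s0,s1,(325,160,365,195),(480-0,140,540,180))):
    if nm=='scene': bb=(490-0,140,520,170); bb=(490,140,525,175); bb=(320+170//1,140,525,175); bb=(490,145,525,170)
    try:
        pa=cen(A,*RED,ba)[3]
        if nm=='scene': pb=cen(B,*RED,(490,135,530,175))[3] if False else cen(B,*RED,(495-0,140,525,170))[3]
        else: pb=cen(B,*RED,bb)[3]
    except Exception as e: print(nm,e); continue
    for k in(1,):
        qa,qb=pa.max(0)[0],pb.max(0)[0]
        ya=np.array([onz(A,*q,40)[:2] for q in pa if q[0]==qa]).mean(0); yb=np.array([onz(B,*q,40)[:2] for q in pb if q[0]==qb]).mean(0)
        print(nm,'outer edge',ya,yb,np.linalg.norm(yb-ya),len(pa),len(pb))
g=lambda f,u,v,z:onz(f,u,v,z)[:2].round(1)
q=lambda x,y:(150+(x+.5)/3.3-.5,160+(y+.5)/3.3-.5)
# bar lower-front corners top edge
print('bar',g(t1,*q(242,206),67),g(t1,*q(232,307),67),'panel top',g(t1,*q(215,75),72),g(t1,*q(186,386),72))
# scene red centroid
h=cv2.cvtColor(s1['color'],cv2.COLOR_BGR2HSV);m=cv2.inRange(h,RED[0],RED[1]);n,l,st,c=cv2.connectedComponentsWithStats(m)
for i in range(1,n):
    if st[i,4]>60: print(c[i],st[i,4],onz(s1,*c[i],40))
c0=cen(s0,*RED,(325,160,365,195))[0];print(c0,onz(s0,*c0,40))
print('bystanders same px diff', [int(cv2.absdiff(t0['color'][y0:y1,x0:x1],t1['color'][y0:y1,x0:x1]).max()) for x0,y0,x1,y1 in((170,110,205,150),(250,95,280,130),(285,105,310,135),(470,215,505,265))])
E
```

```text
top outer edge [532.14539498 -19.45705513] [545.29089345 136.01070459] 156.0225254297018 234 234
scene attempt to get argmax of an empty sequence
bar [501.6 161.9] [425.7 167.6] panel top [602.  183.9] [368.1 198.9]
[386.70992366 157.38931298] 131 [544.34978746 152.85889729  40.        ]
[343.98666667 176.87333333] [534.09906316  -2.72156191  40.        ]
bystanders same px diff [12, 12, 11, 12]
```

Image estimates of the drawer travel are about 156 mm against the nominal 160 mm, which is close to the 6 mm limit. I go back and press again to confirm it is at the stop.

```bash
python3 -m handwheel '[{"translation":[2,4,0],"turn":0},{"translation":[4,8,0],"turn":0},{"translation":[6,12,-2],"turn":0},{"translation":[7,16,-5],"turn":0},{"translation":[7,19,-9],"turn":0},{"translation":[7,21,-12],"turn":0},{"translation":[7,23,-14.5],"turn":0},{"translation":[7,24.5,-15],"turn":0},{"translation":[7,25.5,-15],"turn":0},{"translation":[7,26.2,-15],"turn":0},{"translation":[7,26.2,-15],"turn":0}]'
python3 -m handwheel '[{"translation":[0,0.4,0],"turn":0},{"translation":[0,0.6,0],"turn":0},{"translation":[0,0.6,0],"turn":0}]'
python3 -m handwheel '[{"translation":[0,0.2,0],"turn":0},{"translation":[0,0.3,0],"turn":0},{"translation":[0,0.3,0],"turn":0}]'
```

```text
time: 30.1
tcp_pos: [465.2, 152.8, 53.7]
tool_rot: [0.732, 0.681, 0.001, 0.0]
contact_force: [0.0, -0.3, 0.4]
width: 10.0
time: 30.48
tcp_pos: [464.7, 157.6, 53.2]
tool_rot: [0.732, 0.681, -0.0, 0.001]
contact_force: [0.3, -4.1, 2.6]
width: 10.0
time: 30.85
tcp_pos: [464.7, 157.8, 53.2]
tool_rot: [0.731, 0.682, -0.002, 0.002]
contact_force: [1.6, -18.1, 6.3]
width: 9.7
```

```bash
python3 -m handwheel '[{"translation":[0,-0.5,0],"turn":0},{"translation":[0,-2,0],"turn":0},{"translation":[0,-4,0],"turn":0},{"translation":[0,-6,2],"turn":0},{"translation":[0,-8,5],"turn":0},{"translation":[0,-10,9],"turn":0},{"translation":[0,-13,12],"turn":0},{"translation":[-2,-17,14],"turn":0},{"translation":[-4,-21,15],"turn":0},{"translation":[-6,-25,15],"turn":0},{"translation":[-7,-27,15],"turn":0},{"translation":[-7,-27,15],"turn":0}]'
python3 - <<'E'
from m import *
s=grab_frame('scene'); cv2.imwrite('pics/c16.png',cv2.resize(s['color'][80:210,320:440],None,fx=4.5,fy=4.5,interpolation=cv2.INTER_CUBIC))
E
```

```text
time: 32.35
tcp_pos: [393.7, -109.4, 202.7]
tool_rot: [0.733, 0.68, 0.0, -0.0]
contact_force: [0.8, 0.1, 1.0]
width: 10.1
```

View pics/c16.png

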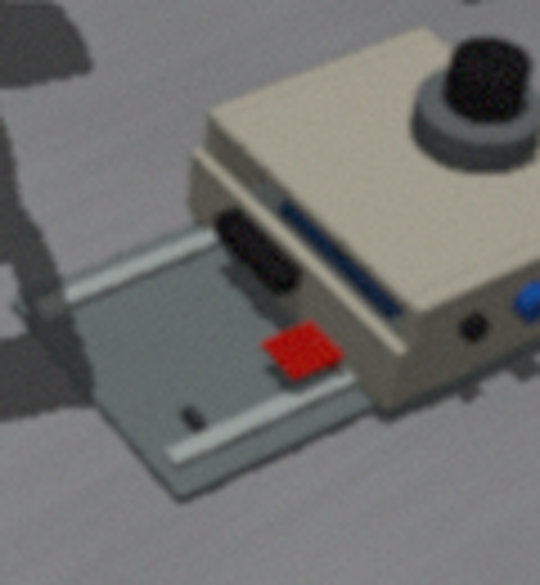

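The drawer front sits against the housing, the lever is up (red at crop 303,350), the cover's blue edge shows level in the opening, and the robot is clear.

```bash
python3 -c "
from cell import hand_in
print(hand_in())"
```

```text
the job is handed in; nothing more can be done
None
```

I pulled the cover out by its yellow tab, laid it on the bench about 138 mm from the shelf's origin and let go. I then lifted it by the black handle, lowered it level over both pins and released it. One open finger pressed the lever while the other pushed the bar for the first 70 mm, and closed fingers on the bar took the drawer the rest of the way. I handed it in at about 32 s.

**Last checks:**
- **Cover:** both pins showed through the holes when it was seated, with the pin positions within about 1.5 mm of those measured at the start. With the drawer home, only its edge is visible, and it looks level.
- **Lever and bystanders:** the lever is up. The jars, bottle and mouse look unchanged in the top picture (pixel differences at noise level).
- **Drawer, one disagreement:** the drawer hit a firm stop at the same place twice (within 0.2 mm, at 13 and 18 N). The pictures put its travel at only about 155–157 mm against the nominal 160 mm. I took the stop as home, since the calibration is only good to about 2 mm. If the pictures are right, the drawer is 3–5 mm short, still inside the 6 mm limit but with little margin.

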